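Raise a soaked bushing out of its well with the cam lever

ROBOT

A 6-joint arm with a two-finger parallel gripper is mounted at the origin on a cart in front of the work surface, level with it; the furniture and walls round the work are solid. World frame = base frame: x ahead of the robot, y to its left, z up, the work surface at z = 0. Lengths are in mm, angles in rad, forces in N, time in s.
With the tool pointing down it reaches from about 350 to 975 mm from the base axis. Payload 7.1 kg.
Tool frame: the origin (TCP) lies midway between the tips of the shut fingers; the grasp point (between the pads) lies 19 mm behind it (ctrl.grip_depth is the distance from the TCP to the grasp point, in mm); z points along the fingers, y is the line along which they close (so a half turn about z gives the same grasp; the last joint's range is limited). The gripper opens to 88 mm and grips with 3 to 60 N. Pads are 20 mm wide; open, the fingers measure 115 mm over their backs; the gripper's body (75 mm by 178 mm) begins 61 mm behind the grasp point.
Start: joints at [1.21, 0.423, 1.63, -0, 1.089, -0.019], TCP at [209.458, 588.84, 222.675] pointing down, gripper open.
Joint ranges: [-3, 3], [-0.9, 2.11], [0.09, 2.58], [-1.31, 4.45], [0.11, 2.69], [-2.54, 2.54]. Speed limits (rad/s): [2.39, 2.39, 3.01, 3.14, 3.14, 3.14].

INTERFACE

Orientations are given as a rotation vector (axis times angle).
In Python, from workcell import get_obs, vision, ctrl gives the robot as it stands.
- The arm moves only by the tool step_arm, never from a script. Its argument "plan" is a list of rows, each a list of 7 numbers: the opening, from -1 (shut) to 1 (fully open), then the shift along the tool's x, y, z as a fraction of full scale, then the turn, a rotation vector about the tool's x, y, z as a fraction of full scale. In form: [[fingers, dx, dy, dz, wx, wy, wz], ...]. A call has 1 to 20 rows; each row shifts and turns the commanded pose from where the row before left it, along the tool's axes as they then stand; what a row does not reach is not made up. Full scale, the value 1, is 50 mm for a shift and 0.12 rad for a turn. A row lasts 1/8 s, in which the tool goes at most 62.5 mm and 10.7 degrees, less where a joint would pass 70% of its speed; a pose out of reach is approached as far as the arm can. A call with a number of a shift or a turn outside -1 to 1 is refused whole. A call with a gripper value outside its range is refused whole. The fingers move at their own pace and stop on an object; the grip force is fixed at half the most. Time passes only in rows, so rows that do not move let the fingers close. It gives the time, the measured TCP pose, the force, the opening and the grip force at its end, in the units of the state.
- get_obs(): the state, without advancing time (a new reading comes with each control period).
- vision.get_image(name): name is "scene" or "top"; returns a dict with "pixels" (384x512x3 uint8, red, green, blue), "depth" (384x512 float32, mm along the optical axis (not along the pixel's ray), 0 where there is no reading), "fx", "fy", "cx", "cy" (pixels), "T" (4x4, takes a point from camera to world coordinates). Camera axes: x right, y down, z forward; pixel columns grow to the right and rows downward; lengths in mm; the calibration is good to about 2 mm. A picture is of the moment at which its call begins.
- ctrl.close_job(): hands the job in; it is judged then, once.
The state is a dict: "t": time; "qpos": joint angles; "qvel": joint speeds; "joint_torque": joint torques, N m; "ee_pos": TCP position; "orientation": TCP orientation; "ft_force": force on the tool from outside, world axes, zero at the start; "moment": the same for the moment, N m; "width": finger opening in mm; "grasp_force": force on a finger pad.
Only numpy, scipy, OpenCV 4.12 (cv2) and the standard library are available. Lean on these libraries where they do the work, as an engineer would, in place of code of your own. Each camera call takes 0.05 s, during which the arm holds its last target. There are 200 camera calls.

TASK

The steel bushing in the covered well of the soaking block has come to room temperature and a colleague is waiting to take it out with tweezers. Lift the loose lid off the well by its knob and set it aside on the bench, lying flat with the knob up and clear of the block, and let go of it; only then swing the sprung lever with the black handle up until its cam lifts the bushing as high as it goes, and finish while still holding the lever at that highest point. Do not handle the bushing, and leave the caliper, the tweezers and the loupe where they lie.

Things in the scene. Friction and masses are not known exactly. Their poses are not given: they have to be found in the camera images.
- soaking_block: Aluminium block fixed to the bench: a bridge 64 mm deep (x), 90 mm wide (y), top face 124 mm up, on a dark base plate 100 x 124 x 8 mm. Origin on the bench under the well; z up; -x is the front, with the lever. Well: 28 mm bore in the middle of the top, with a 46 mm recess 4 mm deep round its mouth for the lid. Its floor is a lifter raised by an eccentric cam inside the block.
- well_rim (a point): Centre of the well's mouth in the block's top face, 124 mm above the bench.
- lid: Loose round aluminium lid, 70 to 130 g, 58 mm across; a 41 mm spigot below, 4.5 mm deep, sits in the well's recess. Origin at the spigot's underside: z = 0 when flat on the bench, 120 mm on the well; z up through the knob. The plate's upper face is 9.5 mm above the origin. Black round knob in the middle, 24 mm across from 21.5 to 32.5 mm above the origin, top at 36.5 mm, on a 13 mm neck.
- bushing: Turned steel bushing with a collar at its foot, 21 mm across, 24 mm tall, standing upright on the lifter in the well. Origin at the centre of its underside: 94 mm above the bench at rest (its top just below the recess), 111.4 mm at the highest lift.
- cam_lever (a joint): Turn of the hand lever and its cam, rad. 0: at rest on its stop, lever pointing to the block's -y side, 5 degrees below level; grows as its handle swings up. Lift of the bushing = 16 mm x (cos(value - 1.658) + 0.087): highest (17.4 mm) at 1.658, where the lever stands straight up, handle right above the axle; past that the bushing sinks again, up to the far stop at 2.27.
- lever_grip (a point): Middle of the black handle on the lever's end: a barrel 21 mm across, 34 mm long, parallel to the axle, pointing forward (-x), free to revolve on its pin, so that it turns between the fingers. 95 mm from the axle; 40 mm above the bench at rest, 143 mm with the lever straight up. It can be gripped from above, across (fingers on its two long sides).
- lever_axle (a point): Point on the axle (which runs along the block's x) level with the middle of the handle: 69 mm in front (-x) of the block's origin, 48 mm up. The lever, a 9 mm steel rod, swings 46 mm in front of the origin, behind the handle. A torsion spring always drives it back to rest (about 1.5 N at the handle at rest, 2 N at the top; damping adds 0.5 N per rad/s): let go, it falls back.
- caliper: Steel vernier caliper, 72 x 200 x 11 mm, lying on the bench; leave it. Origin at the centre of its underside.
- tweezers: Steel tweezers, 20 x 124 x 10 mm, lying on the bench; leave them. Origin at the centre of the underside.
- loupe: Black eye loupe, 34 mm across, 36 mm tall, standing on the bench; leave it. Origin at the centre of its underside.
Things that resemble listed ones, but are neither listed nor needed, are in the scene too. There is more than one size of the lid; the one meant has the size given above.

How it is judged (in metres and radians):
On the way:
1. the lid lies flat on the bench, knob up, clear of the block and let go, the lever still at rest (height (world z) of lid below 0.004 m and angle between lid's own z axis and vertical below 0.1 rad and horizontal distance between lid and soaking_block above 0.08 m and linear speed of lid below 0.02 m/s and contact force between each of the arm, the fingers and lid below 0.1 N and value of joint cam_lever below 0.2 rad), for 0.2 s.
At the end, for the whole second after the job is handed in: Fingers hold the lever (0.5 N or more) still within 0.2 rad of the cam's highest point; bushing upright in the well, underside 110 mm or more above the bench, untouched; lid flat on the bench, knob up, let go, its centre 80 mm or more from the block's (value of joint cam_lever between 1.458 and 1.858 rad and velocity of joint cam_lever between -0.1 and 0.1 rad/s and contact force between the fingers and cam_lever above 0.5 N and z of bushing in the frame of soaking_block above 0.11 m and horizontal distance between bushing and well_rim below 0.007 m and angle between each of bushing, lid's own z axis and vertical below 0.1 rad and contact force between each of the fingers, the arm and bushing below 0.1 N and height (world z) of lid below 0.004 m and horizontal distance between lid and soaking_block above 0.08 m and linear speed of lid below 0.02 m/s and contact force between each of the arm, the fingers and lid below 0.1 N); the arm keeps its last pose, push and grip.
It fails at once if the lever is swung up while the lid is still over the well (value of joint cam_lever above 0.4 rad and horizontal distance between lid and well_rim below 0.04 m).
It fails at once if the robot touches the bushing (contact force between any of the fingers, the arm and bushing above 0.3 N).
It fails at once if the caliper, the tweezers or the loupe is moved by more than 20 mm (distance of any of caliper, tweezers, loupe from where it was at the start of the episode above 0.02 m).
It also fails if it takes over 48 s, if anything falls off the work surface, if the arm or the gripper's body presses on something with over 40 N, if the wrist force passes 120 N, or if a joint passes its speed limit or range.

## Working session

There is one attempt and no reset: what is moved stays moved. The work goes in short steps, Python scripts to look and compute and a tool call to move; the robot and the scene stay as the last step left them, time stands still between calls to the robot, and variables do not carry over. Pictures are saved under pics/ and viewed, at most 10 in all, crops included, and the job is handed in when it is done.

Besides the shell and the picture viewer there is one more tool, called after "Request:" as name([rows], argument=value, ...), one row to a line, values as JSON. step_arm: Moves the arm, as the interface text tells. Its arguments: {"type":"object","properties":{"plan":{"type":"array","items":{"type":"array","items":{"type":"number","minimum":-1,"maximum":1}}}},"required":["plan"]}

```bash
mkdir -p pics; ls; cat > h.py <<'E'
import numpy as np,cv2
from workcell import get_obs,vision,ctrl
def cloud(im):
    d=im["depth"].astype(float);v,u=np.indices(d.shape)
    P=np.stack([(u-im["cx"])/im["fx"]*d,(v-im["cy"])/im["fy"]*d,d],-1)
    T=np.array(im["T"]);return P@T[:3,:3].T+T[:3,3]
def ray(im,u,v,z):
    T=np.array(im["T"]);r=T[:3,:3]@[(u-im["cx"])/im["fx"],(v-im["cy"])/im["fy"],1];o=T[:3,3]
    return o+r*(z-o[2])/r[2]
E
python3 - <<'E'
from h import *
for n in("scene","top"):
    im=vision.get_image(n);cv2.imwrite(f"pics/{n}0.png",im["pixels"][:,:,::-1])
    np.savez(f"pics/{n}0.npz",**im);print(n,np.round(im["T"],3).tolist(),im["fx"],(im["depth"]>0).mean())
print(get_obs())
E
```

```text
pics
scene [[0.911, -0.209, 0.356, 144.495], [-0.413, -0.477, 0.776, -549.674], [0.007, -0.854, -0.521, 583.532], [0.0, 0.0, 0.0, 1.0]] 365.6842020641851 0.9959513346354166
top [[0.009, -0.99, 0.142, 323.809], [-1.0, -0.008, 0.004, 176.838], [-0.003, -0.142, -0.99, 1155.989], [0.0, 0.0, 0.0, 1.0]] 366.64667472242735 0.9959920247395834
{'t': 0.1, 'qpos': array([ 1.20999029e+00,  4.23760452e-01,  1.63059829e+00, -2.93534479e-05,
        1.08860848e+00, -1.89808366e-02]), 'qvel': array([-0.00015195, -0.00200115, -0.00184848, -0.00078913, -0.0009122 ,
       -0.00158706]), 'joint_torque': array([ 6.09987328e-04, -5.45618069e+01, -2.74321890e+01,  6.45936141e-02,
        1.88625039e-02, -2.89281422e-05]), 'ee_pos': array([209.30014516, 588.38253722, 221.98791903]), 'orientation': array([-5.34266484e-01, -3.09559194e+00,  2.12789595e-03]), 'ft_force': array([ 0.57208314, -0.09499865,  0.14269984]), 'moment': array([-0.015433  , -0.00764397, -0.01891382]), 'grasp_force': 0.0, 'width': 87.60890415917751}
```

View pics/scene0.png

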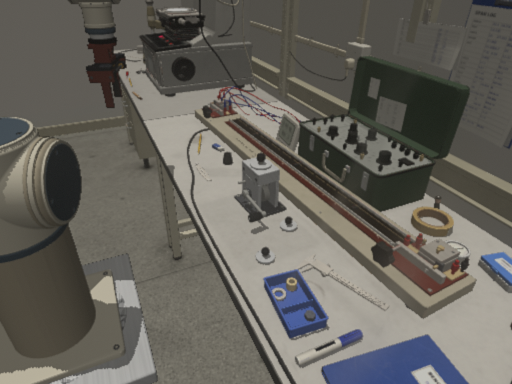

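View pics/top0.png

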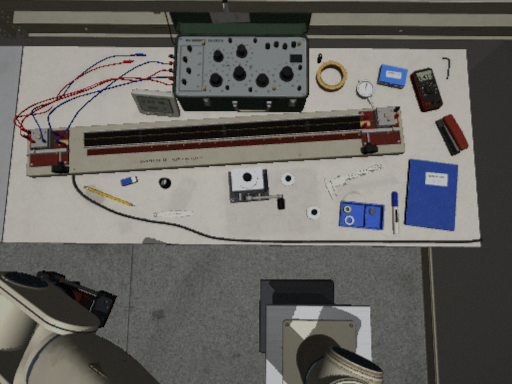

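Scene view: block with a knobbed lid at (261,165), handle at (256,215). Lid candidates in the top view are (247,179) on the well, (288,180) and (314,213) on the bench, and the black loupe at (165,183) could pass for a knob. The one on the well is the description's choice. I'll check its size and take a crop.

```bash
python3 - <<'E'
from h import *
im=dict(np.load("pics/top0.npz"));P=cloud(im);px=im["pixels"]
a=px[150:230,140:400][:,:,::-1];cv2.imwrite("pics/crop0.png",cv2.resize(a,None,fx=3,fy=3,interpolation=cv2.INTER_CUBIC))
S=dict(np.load("pics/scene0.npz"));b=S["pixels"][140:280,215:315][:,:,::-1];cv2.imwrite("pics/crop1.png",cv2.resize(b,None,fx=4,fy=4,interpolation=cv2.INTER_CUBIC))
def rep(name,im,P,box,lo,hi):
    u0,u1,v0,v1=box;m=np.zeros(P.shape[:2],bool);m[v0:v1,u0:u1]=1;m&=(P[...,2]>lo)&(P[...,2]<hi)
    q=P[m];print(name,m.sum(),np.round(q.min(0)),np.round(q.max(0)),np.round(q.mean(0),1), cv2.minAreaRect(q[:,:2].astype(np.float32)) if len(q)>3 else '')
rep("knob top",im,P,(225,270,160,210),148,165)
rep("plate",im,P,(225,270,160,210),126.5,140)
rep("block top",im,P,(225,270,160,210),117,140)
rep("handle",im,P,(270,290,195,212),20,60)
rep("base",im,P,(220,300,160,212),4,14)
rep("lidA",im,P,(278,300,170,190),3,16)
rep("lidB",im,P,(303,325,203,223),3,16)
rep("knobA",im,P,(278,300,170,190),28,45)
rep("knobB",im,P,(303,325,203,223),28,45)
rep("loupe",im,P,(155,175,173,193),20,50)
Q=cloud(S)
rep("S knob",S,Q,(240,285,145,220),148,165)
rep("S plate",S,Q,(240,285,145,220),126.5,134)
rep("S top",S,Q,(240,285,145,220),120,126)
rep("S handle",S,Q,(245,268,205,225),25,60)
E
```

```text
knob top 56 [509. 206. 150.] [532. 225. 160.] [519.8 215.7 154.7] ((520.7366943359375, 215.53367614746094), (22.445261001586914, 19.581480026245117), 0.6936869025230408)
plate 283 [485. 172. 127.] [549. 258. 134.] [519.2 215.1 129.4] ((518.8948974609375, 216.90225219726562), (59.36594772338867, 87.37997436523438), 6.083040714263916)
block top 638 [485. 169. 117.] [554. 262. 134.] [518.2 216.2 126.1] ((519.5836181640625, 216.28189086914062), (64.29058837890625, 90.02499389648438), 4.55153226852417)
handle 111 [440. 107.  36.] [483. 147.  53.] [465.1 120.9  46.6] ((467.758056640625, 121.11447143554688), (55.4953498840332, 30.818307876586914), 36.595863342285156)
base 505 [437.  54.   4.] [596. 303.  14.] [516.1 176.1   7.4] ((514.095947265625, 179.27499389648438), (159.99020385742188, 244.1031951904297), 2.0928707122802734)
lidA 145 [508.  53.   3.] [570. 121.  13.] [540.2  89.6   6.6] ((539.39697265625, 87.03169250488281), (61.60604476928711, 67.12623596191406), 0.23022796213626862)
lidB 148 [407. -25.   3.] [465.  42.  14.] [436.7  10.    6.7] ((436.0715637207031, 8.527338027954102),
[... 518 characters left out ...]
.676631927490234), 6.039344310760498)
S knob 51 [508. 203. 148.] [529. 227. 160.] [517.2 212.5 155.3] ((518.9922485351562, 214.67015075683594), (19.837905883789062, 21.422250747680664), 44.90555191040039)
S plate 217 [484. 172. 127.] [552. 261. 134.] [514.9 209.5 130.2] ((518.6043090820312, 216.24703979492188), (63.518070220947266, 88.84622955322266), 3.870060682296753)
S top 164 [483. 170. 120.] [553. 263. 126.] [509.6 200.2 124.2] ((518.2322998046875, 217.462890625), (64.17432403564453, 92.73482513427734), 5.901113033294678)
S handle 173 [439. 105.  28.] [498. 173.  53.] [464.1 119.8  45.6] ((477.97601318359375, 133.04449462890625), (85.22517395019531, 40.530029296875), 46.662498474121094)
```

View pics/crop0.png

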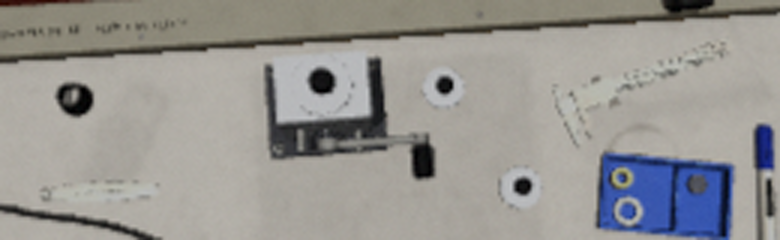

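View pics/crop1.png

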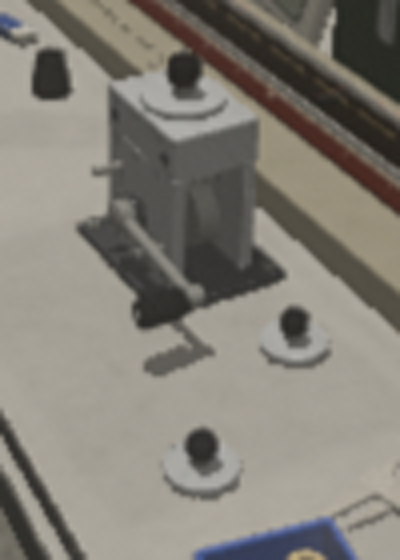

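Crop: the lid on the block at crop0 (320,80) measures about 58–59 mm across and has its knob top at about 156 mm, so it matches. The two on the bench, (443,87) and (520,187), have visibly smaller plates (about 44 mm). The lever points to -y with its black handle at (423,160). Block centre is about (519,216.3), yaw about 4.8°. Next I'll measure the handle and work out the moves.

```bash
cat >> h.py <<'E'
from scipy.spatial.transform import Rotation as R
YAW=np.radians(4.8)
def go(p,yaw=YAW):
    """units to move: tool-frame shift (after turn) and turn about tool axes"""
    o=get_obs();A=R.from_rotvec(o["orientation"])
    B=R.from_matrix(np.array([[-np.cos(yaw),-np.sin(yaw),0],[-np.sin(yaw),np.cos(yaw),0],[0,0,-1]]).T.T) if 0 else R.from_matrix(np.column_stack([[-np.cos(yaw),-np.sin(yaw),0],[-np.sin(yaw),np.cos(yaw),0],[0,0,-1]]))
    d=np.array(p)-o["ee_pos"]
    print("turn",np.round((A.inv()*B).as_rotvec()/.12,3),"shift now-axes",np.round(A.inv().apply(d)/50,3),"final-axes",np.round(B.inv().apply(d)/50,3))
E
python3 - <<'E'
from h import *
for n,(u0,u1,v0,v1) in dict(top=(272,290,192,213),scene=(243,268,203,226)).items():
    im=dict(np.load(f"pics/{n}0.npz"));P=cloud(im);m=np.zeros(P.shape[:2],bool);m[v0:v1,u0:u1]=1
    m&=(im["pixels"].max(-1)<70)&(P[...,2]>25)
    q=P[m];print(n,m.sum(),np.round(q.mean(0),1),cv2.minAreaRect(q[:,:2].astype(np.float32)))
c,s=np.cos(YAW),np.sin(YAW)
for p in([-69,-94.6],[-77,-94.6],[-77,0]):print(p,519+c*p[0]-s*p[1],216.3+s*p[0]+c*p[1])
go([519,216,222])
E
```

```text
top 66 [456.1 116.4  64.9] ((396.79595947265625, 137.325927734375), (25.466323852539062, 164.026123046875), 70.39616394042969)
scene 101 [456.3 111.8  46.5] ((463.9786682128906, 114.74897766113281), (44.81331253051758, 18.303586959838867), 1.2502232789993286)
[-69, -94.6] 458.1579166910212 116.25800432506715
[-77, -94.6] 450.18597381702523 115.58858157840861
[-77, 0] 442.2700498377882 209.8568060634117
turn [-1.100e-02 -2.000e-03 -3.547e+00] shift now-axes [-8.332e+00 -4.941e+00  7.000e-03] final-axes [-5.549 -7.94  -0.   ]
```

Request:
step_arm([
  [1, 0, 0, 0, 0, 0, -0.89],
  [1, 0, 0, 0, 0, 0, -0.89],
  [1, 0, 0, 0, 0, 0, -0.89],
  [1, 0, 0, 0, 0, 0, -0.88],
  [1, -0.555, -0.794, 0, 0, 0, 0],
  [1, -0.555, -0.794, 0, 0, 0, 0],
  [1, -0.555, -0.794, 0, 0, 0, 0],
  [1, -0.555, -0.794, 0, 0, 0, 0],
  [1, -0.555, -0.794, 0, 0, 0, 0],
  [1, -0.555, -0.794, 0, 0, 0, 0],
  [1, -0.555, -0.794, 0, 0, 0, 0],
  [1, -0.555, -0.794, 0, 0, 0, 0],
  [1, -0.555, -0.794, 0, 0, 0, 0],
  [1, -0.555, -0.794, 0, 0, 0, 0],
  [1, 0, 0, 0, 0, 0, 0],
  [1, 0, 0, 0, 0, 0, 0],
])

```text
t: 2.1
ee_pos: [518.8, 216.6, 222.3]
orientation: [0.131, -3.138, 0.0]
ft_force: [0.0, 0.0, 0.3]
width: 87.8
grasp_force: 0.0
```

```bash
python3 -c "
from h import *
go([519,216,133])"
```

```text
turn [ 0.    -0.008 -0.002] shift now-axes [-0.004 -0.012  1.786] final-axes [-0.002 -0.012  1.786]
```

Request:
step_arm([
  [1, 0, 0, 0.6, 0, 0, 0],
  [1, 0, 0, 0.6, 0, 0, 0],
  [1, 0, 0, 0.4, 0, 0, 0],
  [1, 0, 0, 0.18, 0, 0, 0],
  [1, 0, 0, 0, 0, 0, 0],
  [-1, 0, 0, 0, 0, 0, 0],
  [-1, 0, 0, 0, 0, 0, 0],
  [-1, 0, 0, 0, 0, 0, 0],
  [-1, 0, 0, 0, 0, 0, 0],
  [-1, 0, 0, 0, 0, 0, 0],
  [-1, 0, 0, 0, 0, 0, 0],
  [-1, 0, 0, 0, 0, 0, 0],
  [-1, 0, 0, 0, 0, 0, 0],
  [-1, 0, 0, 0, 0, 0, 0],
  [-1, 0, 0, 0, 0, 0, 0],
])

```text
t: 3.98
ee_pos: [519.4, 216.6, 133.7]
orientation: [-0.132, 3.139, 0.0]
ft_force: [0.1, -0.4, 0.4]
width: 22.8
grasp_force: 30.0
```

Request:
step_arm([
  [-1, 0, 0, -0.2, 0, 0, 0],
  [-1, 0, 0, -0.5, 0, 0, 0],
  [-1, 0, 0, -0.5, 0, 0, 0],
  [-1, 0, 0, 0, 0, 0, 0],
  [-1, 0, 0, 0, 0, 0, 0],
])

```text
t: 4.6
ee_pos: [518.9, 216.4, 193.2]
orientation: [0.132, -3.138, 0.0]
ft_force: [-0.8, -0.3, -2.0]
width: 22.8
grasp_force: 30.0
```

```bash
python3 - <<'E'
from h import *
im=vision.get_image("scene");b=im["pixels"][80:260,180:340][:,:,::-1];cv2.imwrite("pics/lift.png",cv2.resize(b,None,fx=3,fy=3,interpolation=cv2.INTER_CUBIC))
go([505,370,194])
E
```

```text
turn [-0.004 -0.012  0.003] shift now-axes [ 0.014  3.086 -0.026] final-axes [ 0.015  3.086 -0.025]
```

View pics/lift.png

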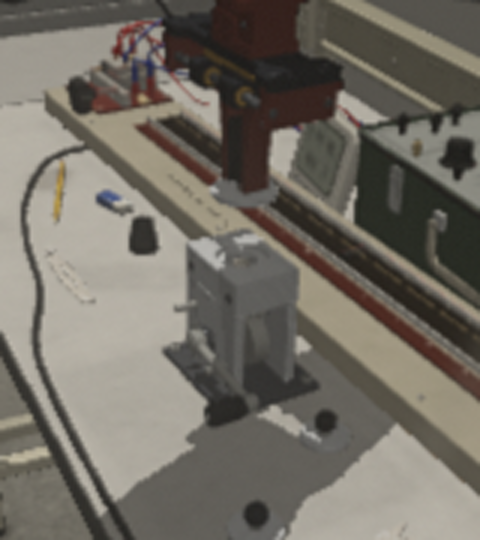

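The lid hangs level under the fingers at crop (245,190) and the well is open. Next I'll carry it to +y and lower it.

Request:
step_arm([
  [-1, 0, 0.5, 0, 0, 0, 0],
  [-1, 0, 0.8, 0, 0, 0, 0],
  [-1, 0, 0.9, 0, 0, 0, 0],
  [-1, 0, 0.6, 0, 0, 0, 0],
  [-1, 0, 0.29, 0, 0, 0, 0],
  [-1, 0, 0, 0.5, 0, 0, 0],
  [-1, 0, 0, 0.7, 0, 0, 0],
  [-1, 0, 0, 0.7, 0, 0, 0],
  [-1, 0, 0, 0.7, 0, 0, 0],
  [-1, 0, 0, 0.5, 0, 0, 0],
  [-1, 0, 0, 0.3, 0, 0, 0],
  [-1, 0, 0, 0.12, 0, 0, 0],
  [-1, 0, 0, 0, 0, 0, 0],
  [-1, 0, 0, 0, 0, 0, 0],
])

```text
t: 6.4
ee_pos: [507.0, 370.9, 18.7]
orientation: [-0.132, 3.137, 0.001]
ft_force: [0.0, -0.6, -0.9]
width: 22.8
grasp_force: 30.0
```

Request:
step_arm([
  [-1, 0, 0, 0.05, 0, 0, 0],
  [-1, 0, 0, 0.03, 0, 0, 0],
  [-1, 0, 0, 0, 0, 0, 0],
  [-1, 0, 0, 0, 0, 0, 0],
])

```text
t: 6.9
ee_pos: [506.3, 370.5, 13.7]
orientation: [0.132, -3.139, -0.0]
ft_force: [-0.6, 0.1, -1.1]
width: 22.5
grasp_force: 30.0
```

Request:
step_arm([
  [-1, 0, 0, 0.02, 0, 0, 0],
  [-1, 0, 0, 0, 0, 0, 0],
  [-1, 0, 0, 0, 0, 0, 0],
])

```text
t: 7.28
ee_pos: [506.4, 370.6, 13.6]
orientation: [-0.132, 3.139, 0.0]
ft_force: [-2.8, -1.4, 7.5]
width: 22.6
grasp_force: 30.0
```

Contact with the bench. Now I'll open fully, retreat and check.

Request:
step_arm([
  [1, 0, 0, 0, 0, 0, 0],
  [1, 0, 0, 0, 0, 0, 0],
  [1, 0, 0, 0, 0, 0, 0],
  [1, 0, 0, 0, 0, 0, 0],
  [1, 0, 0, 0, 0, 0, 0],
  [1, 0, 0, 0, 0, 0, 0],
  [1, 0, 0, 0, 0, 0, 0],
  [1, 0, 0, -0.3, 0, 0, 0],
  [1, 0, 0, -0.7, 0, 0, 0],
  [1, 0, 0, -0.9, 0, 0, 0],
  [1, 0, 0, -0.9, 0, 0, 0],
  [1, 0, 0, -0.9, 0, 0, 0],
  [1, 0, 0, 0, 0, 0, 0],
])

```text
t: 8.9
ee_pos: [508.5, 372.0, 203.0]
orientation: [-0.132, 3.131, 0.007]
ft_force: [-0.1, -0.4, 0.3]
width: 87.7
grasp_force: 0.0
```

```bash
python3 - <<'E'
from h import *
S=vision.get_image("scene");P=cloud(S);cv2.imwrite("pics/placed.png",cv2.resize(S["pixels"][80:260,150:310][:,:,::-1],None,fx=3,fy=3,interpolation=cv2.INTER_CUBIC))
def f(lo,hi,b): 
    m=(P[...,2]>lo)&(P[...,2]<hi)&(P[...,0]>b[0])&(P[...,0]<b[1])&(P[...,1]>b[2])&(P[...,1]<b[3]);q=P[m]
    print(m.sum(),np.round(q.mean(0),1),np.round(q.min(0)),np.round(q.max(0)))
f(5,15,(460,550,325,415));f(25,45,(480,530,345,395))
c,s=np.cos(YAW),np.sin(YAW)
f(30,60,(430,475,95,135))
go([450.2,115.6,180])
E
```

```text
115 [500.8 364.5  11.2] [478. 340.   6.] [532. 397.  15.]
44 [504.8 364.8  34.4] [495. 358.  25.] [515. 377.  40.]
114 [455.6 112.6  46.1] [439. 106.  31.] [475. 135.  53.]
turn [0.019 0.033 0.003] shift now-axes [ 1.568 -4.998  0.39 ] final-axes [ 1.565 -4.997  0.408]
```

View pics/placed.png

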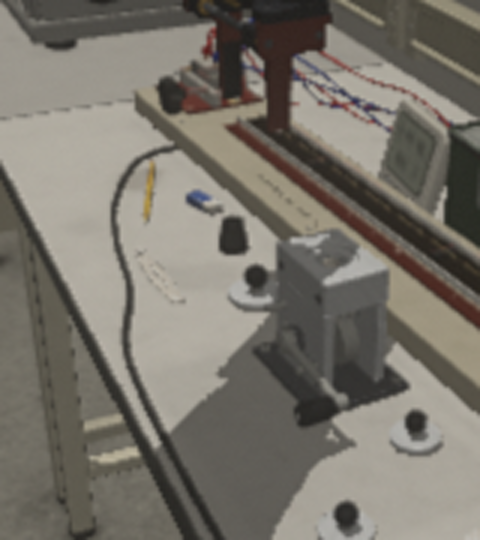

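The lid lies flat, knob up, at crop (250,290), about 155 mm from the block. The lever is still at rest with its handle at (315,405). Next, go above the handle.

Request:
step_arm([
  [1, 0.4, -0.3, 0, 0, 0, 0],
  [1, 0.5, -0.6, 0, 0, 0, 0],
  [1, 0.4, -0.8, 0, 0, 0, 0],
  [1, 0.2, -0.9, 0, 0, 0, 0],
  [1, 0.07, -0.9, 0, 0, 0, 0],
  [1, 0, -0.8, 0, 0, 0, 0],
  [1, 0, -0.5, 0.2, 0, 0, 0],
  [1, 0, -0.2, 0.2, 0, 0, 0],
  [1, 0, 0, 0, 0, 0, 0],
  [1, 0, 0, 0, 0, 0, 0],
])

```text
t: 10.2
ee_pos: [449.1, 115.5, 177.5]
orientation: [0.133, -3.138, -0.0]
ft_force: [-0.6, 0.5, -0.3]
width: 87.9
grasp_force: 0.0
```

```bash
python3 -c "
from h import *
go([450.2,115.6,23])"
```

```text
turn [ 0.001 -0.004  0.008] shift now-axes [-0.023 -0.     3.089] final-axes [-0.022  0.     3.089]
```

Request:
step_arm([
  [1, 0, 0, 0.5, 0, 0, 0],
  [1, 0, 0, 0.6, 0, 0, 0],
  [1, 0, 0, 0.6, 0, 0, 0],
  [1, 0, 0, 0.5, 0, 0, 0],
  [1, 0, 0, 0.4, 0, 0, 0],
  [1, 0, 0, 0.3, 0, 0, 0],
  [1, 0, 0, 0.19, 0, 0, 0],
  [1, 0, 0, 0, 0, 0, 0],
  [-1, 0, 0, 0, 0, 0, 0],
  [-1, 0, 0, 0, 0, 0, 0],
  [-1, 0, 0, 0, 0, 0, 0],
  [-1, 0, 0, 0, 0, 0, 0],
  [-1, 0, 0, 0, 0, 0, 0],
  [-1, 0, 0, 0, 0, 0, 0],
  [-1, 0, 0, 0, 0, 0, 0],
  [-1, 0, 0, 0, 0, 0, 0],
])

```text
t: 12.2
ee_pos: [449.4, 116.2, 23.3]
orientation: [-0.131, 3.138, 0.003]
ft_force: [-1.3, 11.8, -0.1]
width: 19.8
grasp_force: 30.0
```

```bash
python3 -c "
import numpy as np
f=np.radians(np.linspace(-5,90,17));y=-95*np.cos(f);z=95*np.sin(f)
print(np.round(np.c_[np.diff(y),-np.diff(z)]/50,3).tolist())"
```

```text
[[-0.007, -0.197], [0.013, -0.196], [0.034, -0.194], [0.054, -0.189], [0.073, -0.183], [0.091, -0.174], [0.109, -0.164], [0.125, -0.152], [0.14, -0.138], [0.154, -0.123], [0.166, -0.106], [0.176, -0.088], [0.184, -0.07], [0.19, -0.05], [0.194, -0.03], [0.197, -0.01]]
```

Request:
step_arm([
  [-1, 0, -0.01, -0.2, 0, 0, 0],
  [-1, 0, 0.01, -0.2, 0, 0, 0],
  [-1, 0, 0.03, -0.19, 0, 0, 0],
  [-1, 0, 0.055, -0.19, 0, 0, 0],
  [-1, 0, 0.075, -0.18, 0, 0, 0],
  [-1, 0, 0.09, -0.175, 0, 0, 0],
  [-1, 0, 0, 0, 0, 0, 0],
])

```text
t: 13.08
ee_pos: [448.2, 128.9, 80.0]
orientation: [-0.131, 3.138, 0.003]
ft_force: [0.3, 11.0, -8.3]
width: 20.3
grasp_force: 30.0
```

Request:
step_arm([
  [-1, 0, 0.11, -0.165, 0, 0, 0],
  [-1, 0, 0.125, -0.15, 0, 0, 0],
  [-1, 0, 0.14, -0.14, 0, 0, 0],
  [-1, 0, 0.155, -0.12, 0, 0, 0],
  [-1, 0, 0.165, -0.105, 0, 0, 0],
  [-1, 0, 0.175, -0.09, 0, 0, 0],
  [-1, 0, 0, 0, 0, 0, 0],
])

```text
t: 13.95
ee_pos: [444.4, 171.4, 118.3]
orientation: [-0.133, 3.139, 0.001]
ft_force: [3.0, 4.1, -11.9]
width: 19.9
grasp_force: 30.0
```

Request:
step_arm([
  [-1, 0, 0.185, -0.07, 0, 0, 0],
  [-1, 0, 0.19, -0.05, 0, 0, 0],
  [-1, 0, 0.195, -0.03, 0, 0, 0],
  [-1, 0, 0.2, -0.01, 0, 0, 0],
  [-1, 0, 0, 0, 0, 0, 0],
  [-1, 0, 0, 0, 0, 0, 0],
  [-1, 0, 0, 0, 0, 0, 0],
])

```text
t: 14.82
ee_pos: [441.0, 208.7, 126.6]
orientation: [0.132, -3.138, 0.0]
ft_force: [-1.0, -2.0, 0.3]
width: 19.6
grasp_force: 30.0
```

```bash
python3 - <<'E'
from h import *
S=vision.get_image("scene");P=cloud(S);cv2.imwrite("pics/up.png",cv2.resize(S["pixels"][80:260,180:340][:,:,::-1],None,fx=3,fy=3,interpolation=cv2.INTER_CUBIC))
for n in("top","scene"):
    S=vision.get_image(n);P=cloud(S)
    m=(P[...,2]>124.5)&(P[...,2]<145)&(np.hypot(P[...,0]-519,P[...,1]-216.3)<14);q=P[m];print(n,m.sum(),np.round(np.median(q,0),1) if len(q) else '',np.round(np.percentile(q[:,2],90),1) if len(q) else '')
o=get_obs();p=o["ee_pos"];a=np.array([442.3,209.9,48])
u=np.array([-np.sin(YAW),np.cos(YAW)])
print(p,(p[:2]-a[:2])@u,p[2]+19-48,o["qvel"].round(3))
E
```

```text
top 0  
scene 40 [517.2 212.9 133. ] 137.5
[440.99785529 208.71281231 126.55323152] -1.0740633954837941 97.5532315150295 [ 0.001  0.001  0.001 -0.002  0.002 -0.   ]
```

View pics/up.png

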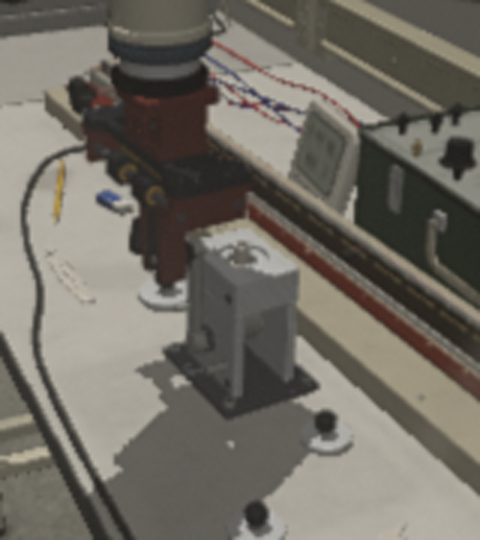

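The lever stands upright in the grip. The bushing shows in the well's mouth at crop (243,250) with its top near 135 mm, as expected at full lift. The lid is still flat on the bench at (165,290). Handing in.

```bash
python3 -c "
from h import *
print(ctrl.close_job())"
```

```text
the job is handed in; nothing more can be done
None
```

The job is handed in (no verdict was returned): the lid lies flat on the bench, knob up and let go, about 155 mm from the block, and the gripper still holds the lever at about the cam's highest point, with the bushing's top showing near its full-lift height.

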